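# Set the watering gauge of the sprung bonsai stand

### The job

Set the watering gauge of the empty bonsai stand: with the fingertips press the round rubber pad on the free corner of its sprung wooden plate until the pointer stands level with the brass rider on the scale, not past it, and keep it there for about a second. Then let go, so that the plate springs fully back up and the dark tell-tale stays behind, level with the rider. Do not touch the pointer, tell-tale or rider with the robot, and do not lift or shift the other things.

Things in the scene. Friction and masses are not known exactly. Their poses are not given: they have to be found in the camera images.
- stand: watering-gauge stand, fixed: aluminium base 130 (x) x 345 (y) x 15 mm, y from -205 to +140. Origin at table level, z up. Its square wooden plate (sides 150, 8 mm thick, level at rest, set cornerwise) is pivoted at the +y corner on a line along x at (0, 100, 90) mm and sprung up against a stop; the free corner points to -y.
- scale (a point): white upright scale board of the stand, 80 mm wide (y), 4 mm thick (x), reaching from 15 to 105 mm above the table, scale facing the stand's +x, ticks every 5 mm. Origin at the centre of its face, at (-10, -157, 60) mm of the stand.
- tilt_plate (a joint): tilt of the sprung plate about its pivot, rad: 0 = up at rest, grows as the free corner is pressed down, stop at 0.24. The pad sinks 172 mm and the pointer's tip 257 mm per rad. Pushed straight down at the pad it takes about 2 N to start and about 11 N at 0.17 rad; the spring returns it by itself when let go.
- press_pad (a point): black rubber disc, 34 mm across, 6 mm thick, on the free corner of the plate: the place to press, from above. Origin at the centre of its top face, 100 mm above the table at rest, at (0, -72) mm of the stand; it moves with the plate.
- pointer (a point): steel bar 10 mm wide, 6 mm thick, that runs on from the plate's free corner in -y across the front (+x side) of the scale board. Origin in its middle 5 mm short of its end: this point is the reading. 90 mm above the table at rest, at (0, -157) mm of the stand. It moves with the plate and pushes the tell-tale down.
- telltale: small dark steel bar (20 x 8 x 5 mm) that slides up and down on the scale board, under the pointer. The pointer pushes it down; it stays by friction (0.8 N) where it was left. Origin 3 mm above its top face, that is, where the middle of the pointer stands when it rests on it: starts 2 to 10 mm below the resting pointer.
- rider: brass rider, 24 mm wide and 12 mm high with a small tongue towards the pointer, clamped on the outer (-y) part of the scale board, 18 to 44 mm below the resting pointer. Origin in the middle of its height, at the mark, at (0, -185) mm of the stand. To be left as it is.
- jar: orange plastic jar with a flip lid, 71 mm across, 101 mm high, loose beside the stand; origin under its centre. Leave alone.
- tamper: wooden tamper with a rubber tip, lying, 180 mm long, 36 mm thick, loose beside the stand; origin at table level near its middle, x along it to the tip. Leave alone.
- trowel: stainless spatula trowel, lying, 240 mm long, loose beside the stand; origin at table level, x along it to the blade. Leave alone.
- small_pot: empty small terracotta pot, 76 mm across, 55 mm high, loose beside the stand; origin under its centre. Leave alone.
- bonsai_pot: terracotta pot, 160 mm across, 60 mm high, with a bonsai 190 mm high in all, loose on the left; origin under its centre. Leave alone.
- wire_roll: roll of aluminium wire, 92 mm across, 22 mm high, loose on the right; origin under its centre. Leave alone.

How it is judged:
On the way:
1. the fingertips press the rubber pad (tilt_plate_c0) and hold the pointer level with the rider (z of pointer in the frame of rider between -0.006 and 0.006 m and contact force between the fingers and tilt_plate_c0 above 1 N), for 0.8 s.
At the end, for the whole second after the job is handed in: plate back up (tilt under 0.01 rad), tell-tale level with the rider within 7 mm, rider not moved (3 mm), other things where they were (20 mm); on the way the fingers on the pad held the pointer level with the rider within 6 mm for 0.8 s (value of joint tilt_plate below 0.01 rad and z of telltale in the frame of rider between -0.007 and 0.007 m and distance of rider from where it was at the start of the episode below 0.003 m and distance of each of jar, tamper, trowel, small_pot, bonsai_pot, wire_roll from where it was at the start of the episode below 0.02 m); the robot touches nothing.
It fails at once if the robot touches the telltale (contact force between any of the fingers, the arm and telltale above 0.3 N).
It fails at once if the robot touches the rider (contact force between any of the fingers, the arm and rider above 0.3 N).
It fails at once if the robot touches the pointer (contact force between any of the fingers, the arm and tilt_plate_c1 above 0.3 N).
It fails at once if another thing on the table is moved by more than 20 mm or lifted (distance of any of jar, tamper, trowel, small_pot, bonsai_pot, wire_roll from where it was at the start of the episode above 0.02 m).
It also fails if it takes over 38 s, if anything falls off the work surface, if the arm or the gripper's body presses on something with over 40 N, if the wrist force passes 120 N, or if a joint passes its speed limit or range.

### The arm

A 6-joint arm with a two-finger parallel gripper is mounted at the origin on the work surface. World frame = base frame: x ahead of the robot, y to its left, z up, the work surface at z = 0. Lengths are in m, angles in rad, forces in N, time in s.
With the tool pointing down it reaches from about 0.425 to 0.95 m from the base axis. Payload 3.5 kg.
Tool frame: the origin (TCP) lies on the centre line of the jaws, within the pads' length; the fingertips stand 14 mm ahead of it and the grasp point (between the pads) lies 5 mm behind it; z points along the fingers, y is the line along which they close (so a half turn about z gives the same grasp; the last joint's range is limited). The gripper opens to 85 mm and grips with 20 to 120 N. Pads are 22 mm wide; open, the fingers measure 114 mm over their backs; the gripper's body (76 mm by 85 mm) begins 54 mm behind the grasp point. The pads swing forward as they close: fully open they stand 13 mm farther back than shut.
Start: joints at [1.19, 0.286, 1.577, -0, 1.279, -0.15], TCP at [0.154, 0.657, 0.245] pointing down, gripper open.
Joint ranges: [-2.77, 2.77], [-0.9, 2.22], [0.21, 2.48], [-1.53, 4.67], [0.24, 2.81], [-2.84, 2.84]. Speed limits (rad/s): [2.79, 2.79, 3.14, 3.14, 3.14, 3.14].

### API

Orientations are given as a rotation vector (axis times angle).
In Python, from workcell import monitor, optics, ticket gives the robot as it stands.
- The arm moves only by the shell command python3 -m pendant 'ROWS' [FORCE]. ROWS is JSON, a list of rows, each a list of 7 numbers: the shift along the tool's x, y, z each as a share of 0.05 m, from -1 to 1, then the turn, a rotation vector about the tool's x, y, z each as a share of 8 degrees, from -1 to 1, then the finger opening in mm, from 0 to 85.4. In form: [[dx, dy, dz, ax, ay, az, grip], ...]. A call has 1 to 10 rows; each row shifts and turns the commanded pose from where the row before left it, along the tool's axes as they then stand; what a row does not reach is not made up. A row lasts 1/10 s, in which the tool goes at most 50 mm and 8.59 degrees, less where a joint would pass 70% of its speed; a pose out of reach is approached as far as the arm can. A call with a number of a shift or a turn outside -1 to 1 is refused whole. A call with a gripper value outside its range is refused whole. The fingers move at their own pace and stop on an object; FORCE is the grip in N (left out, the last holds). Time passes only in rows, so rows that do not move let the fingers close. It gives the time, the measured TCP pose, the force, the opening and the grip force at its end, in the units of the state.
- monitor.get_state(): the state, without advancing time (a new reading comes with each control period).
- optics.capture(name): name is "side" or "top" or "wrist"; returns (picture, depth): 480x640x3 uint8, blue, green, red; 480x640 float32, m along the optical axis (not along the pixel's ray), 0 where there is no reading.
- optics.camera_info(name): a dict with "fx", "fy", "cx", "cy" (pixels), "k1" (the pictures are not rectified: a ray, as slopes to the right and down, at radius r is drawn at 1 + k1 r^2 times it, then the intrinsics apply), "rvec" (rotation vector, rad) and "tvec" (3), from world to camera coordinates, as OpenCV has them. Camera axes: x right, y down, z forward; pixel columns grow to the right and rows downward; lengths in m; the calibration is good to about 2 mm. A picture is of the moment at which its call begins: read the wrist's pose just before it. camera_info takes no time and is no camera call; for the wrist camera it gives the pose at the moment of the call.
- ticket.job_done(): hands the job in; it is judged then, once.
The state is a dict: "time_s": time; "joint_pos": joint angles; "joint_vel": joint speeds; "joint_torque": joint torques, N m; "tool_pos": TCP position; "ee_rot": TCP orientation; "force": force on the tool from outside, world axes, zero at the start; "torque": the same for the moment, N m; "finger_gap": finger opening in m; "grasp_force": force on a finger pad.
Only numpy, scipy, OpenCV 4.12 (cv2) and the standard library are available. Lean on these libraries where they do the work, as an engineer would, in place of code of your own. Each camera call takes 0.05 s, during which the arm holds its last target. There are 200 camera calls.

## Working session

There is one attempt and no reset: what is moved stays moved. The work goes in short steps, Python scripts to look and compute and a shell command to move; the robot and the scene stay as the last step left them, time stands still between calls to the robot, and variables do not carry over. Pictures are saved under pics/ and viewed, at most 10 in all, crops included, and the job is handed in when it is done.

```bash
mkdir -p pics
cat > h.py <<'E'
import numpy as np, cv2
from scipy.spatial.transform import Rotation as R
from workcell import monitor, optics, ticket
def cam(n):
    c=optics.camera_info(n); return c, R.from_rotvec(c["rvec"]).as_matrix(), np.array(c["tvec"])
def ray(n,u,v,C=None):
    c,Rm,t=C or cam(n); K=c
    xd=np.array([(u-c["cx"])/c["fx"],(v-c["cy"])/c["fy"]]); x=xd.copy()
    for _ in range(20): x=xd/(1+c["k1"]*(x@x))
    return -Rm.T@t, Rm.T@np.array([x[0],x[1],1.])
def onz(n,u,v,z,C=None):
    o,d=ray(n,u,v,C); return o+d*(z-o[2])/d[2]
def ond(n,u,v,depth,C=None):
    o,d=ray(n,u,v,C); return o+d*depth
def proj(n,p,C=None):
    c,Rm,t=C or cam(n); q=Rm@np.array(p)+t; x=q[:2]/q[2]; x=x*(1+c["k1"]*(x@x)); return x*[c["fx"],c["fy"]]+[c["cx"],c["cy"]]
E
python3 - <<'E'
from h import *
for n in("side","top"):
    im,d=optics.capture(n); cv2.imwrite(f"pics/{n}0.png",im); np.save(n+"0.npy",d)
    c,Rm,t=cam(n); print(n,c["fx"],-Rm.T@t,Rm[2],c["k1"])
print(monitor.get_state())
E
```

```text
side 540.0751361143017 [-0.04773131 -1.11659008  0.83801019] [ 0.41092326  0.75522601 -0.51066208] 0.009477495437060371
top 517.7725136651087 [ 0.43840243 -0.03268131  1.37154126] [ 0.08692666  0.00387112 -0.99620719] -0.06213138810555892
{'time_s': 0.1, 'joint_pos': array([ 1.18999697e+00,  2.87111101e-01,  1.57804808e+00,  4.75513228e-06,
        1.27860265e+00, -1.50008277e-01]), 'joint_vel': array([-0.00024823, -0.0006359 , -0.00243909,  0.00115248,  0.00015304,
        0.00064909]), 'joint_torque': array([ 6.30588038e-04, -4.07301199e+01, -2.93698597e+01, -8.34039474e-05,
        3.47433161e-03,  7.01611270e-06]), 'tool_pos': array([0.15416551, 0.65657216, 0.24405332]), 'ee_rot': array([-0.36165768, -3.12012742,  0.00328556]), 'force': array([-0.2420829 , -0.05471258, -0.13621283]), 'torque': array([ 0.07146485,  0.00308018, -0.01921454]), 'grasp_force': 0.0, 'finger_gap': 0.08540737364396182}
```

View pics/side0.png

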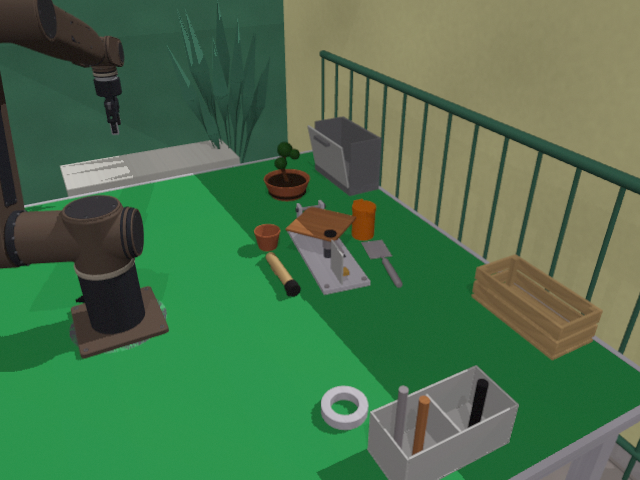

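View pics/top0.png

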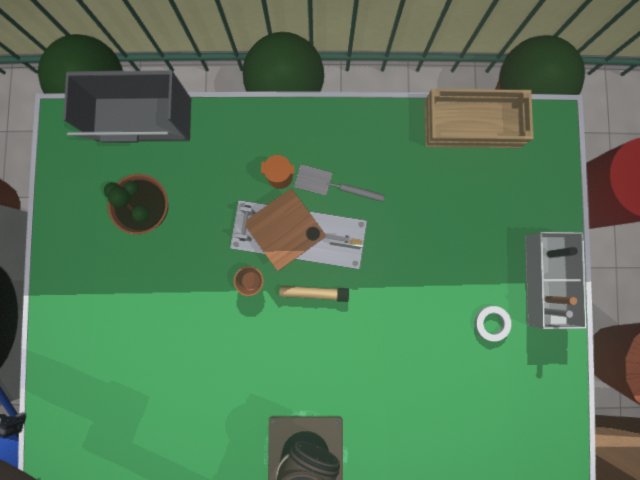

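The side view shows the stand with its board's back towards the camera (board at ~(337,262), rider (346,271)). The top view shows the pad at (313,233), and the pointer runs right to ~(355,241). I'll measure the pad and the stand axis next.

Run:
```python
from h import *
im=cv2.imread("pics/top0.png"); d=np.load("top0.npy"); s=cv2.imread("pics/side0.png"); ds=np.load("side0.npy")
def blob(im,x0,y0,x1,y1,th=45):
    m=(im[y0:y1,x0:x1].max(2)<th).astype(np.uint8); n,l,st,c=cv2.connectedComponentsWithStats(m); k=1+st[1:,4].argmax(); return c[k]+[x0,y0],st[k]
pt,a=blob(im,300,220,330,247); print("top pad",pt,a)
ps,b=blob(s,315,225,345,245); print("side pad",ps,b)
print(onz("top",*pt,.1), ond("top",*pt,d[int(pt[1]),int(pt[0])]), onz("side",*ps,.1), ond("side",*ps,ds[int(ps[1]),int(ps[0])]))
# triangulate
A=[];B=[]
for n,p in(("top",pt),("side",ps)):
    o,v=ray(n,*p); v/=np.linalg.norm(v); P=np.eye(3)-np.outer(v,v); A.append(P);B.append(P@o)
print("tri",np.linalg.solve(sum(A),sum(B)))
for u,v in((238,203),(366,218),(360,268),(232,249)): print(onz("top",u,v,.015))
w=optics.camera_info("wrist"); c,Rm,t=cam("wrist"); st=monitor.get_state(); T=R.from_rotvec(st["ee_rot"]).as_matrix()
print("wrist cam in tool",T.T@(-Rm.T@t-st["tool_pos"]), "axes in tool\n",T.T@Rm.T, w["fx"]); print(T)
a=cv2.resize(im[195:275,225:375],None,fx=5,fy=5,interpolation=2); cv2.imwrite("pics/c0.png",a[:, :750])
b=cv2.resize(s[200:300,280:400],None,fx=6,fy=6,interpolation=2); cv2.imwrite("pics/c1.png",b)
```

```text
Traceback (most recent call last):
ValueError: attempt to get argmax of an empty sequence
```

Run:
```python
from h import *
im=cv2.imread("pics/top0.png"); d=np.load("top0.npy"); s=cv2.imread("pics/side0.png"); ds=np.load("side0.npy")
def blob(im,x0,y0,x1,y1,th=45):
    r=im[y0:y1,x0:x1].max(2); th=int(r.min())+25; m=(r<th).astype(np.uint8); n,l,st,c=cv2.connectedComponentsWithStats(m); k=1+st[1:,4].argmax(); print("th",th); return c[k]+[x0,y0],st[k]
pt,a=blob(im,300,222,325,245); print("top pad",pt,a)
ps,b=blob(s,320,226,340,241); print("side pad",ps,b)
print(onz("top",*pt,.1), ond("top",*pt,d[int(pt[1]),int(pt[0])]), onz("side",*ps,.1), ond("side",*ps,ds[int(ps[1]),int(ps[0])]))
A=[];B=[]
for n,p in(("top",pt),("side",ps)):
    o,v=ray(n,*p); v/=np.linalg.norm(v); P=np.eye(3)-np.outer(v,v); A.append(P);B.append(P@o)
print("tri",np.linalg.solve(sum(A),sum(B)))
for u,v in((238,203),(366,218),(360,268),(232,249)): print(onz("top",u,v,.015))
w=optics.camera_info("wrist"); c,Rm,t=cam("wrist"); st=monitor.get_state(); T=R.from_rotvec(st["ee_rot"]).as_matrix()
print("wrist cam in tool",T.T@(-Rm.T@t-st["tool_pos"]), "axes in tool\n",T.T@Rm.T, w["fx"]); print(T)
a=cv2.resize(im[195:275,225:375],None,fx=5,fy=5,interpolation=2); cv2.imwrite("pics/c0.png",a[:, :750])
b=cv2.resize(s[200:300,280:400],None,fx=6,fy=6,interpolation=2); cv2.imwrite("pics/c1.png",b)
```

```text
th 77
top pad [312.62962963 233.08148148] [  7   5  13  13 135]
th 43
side pad [329.92424242 233.12121212] [ 5  4 11  7 66]
[ 0.5625159  -0.01749973  0.1       ] [ 0.56257693 -0.01749226  0.09937475] [ 0.56291638 -0.0175757   0.1       ] [ 0.56042916 -0.02205209  0.10300599]
tri [ 0.56268751 -0.01758651  0.10004924]
[0.6502116  0.18183547 0.015     ]
[ 0.61136934 -0.15717532  0.015     ]
[ 0.4794658  -0.14093834  0.015     ]
[0.52793005 0.19548634 0.015     ]
wrist cam in tool [ 0.08085412 -0.00094918 -0.128047  ] axes in tool
 [[-9.36568512e-04 -9.49931799e-01 -3.12455919e-01]
 [ 9.99999163e-01 -6.10867443e-04 -1.14027387e-03]
 [ 8.92313261e-04 -3.12456725e-01  9.49931576e-01]] 340.17485498426163
[[-9.73485294e-01  2.28748173e-01 -8.10428896e-04]
 [ 2.28749372e-01  9.73483270e-01 -2.01210013e-03]
 [ 3.28674745e-04 -2.14413498e-03 -9.99997647e-01]]
```

View pics/c1.png

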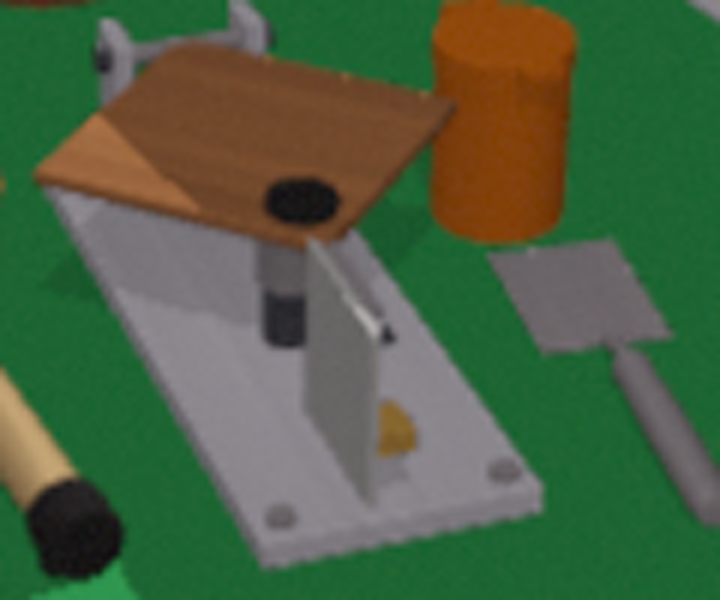

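The crop shows the pad at (302,201), the pointer reaching past the board to (388,333), and the rider at (395,428), well below it. The two-view pad point is (0.563, -0.018, 0.100), which matches its stated height. The scale faces +x, so I'll carry the tool over, turn it half round, and view the scale with the wrist camera.

```bash
A='[-0.58,-0.64,-0.05,0,0,0,0]'
python3 -m pendant '[[-0.58,-0.64,-0.05,0,0,0,0],[-0.58,-0.64,-0.05,0,0,0,0],[-0.58,-0.64,-0.05,0,0,0,0],[-0.58,-0.64,-0.05,0,0,0,0],[-0.58,-0.64,-0.05,0,0,0,0],[-0.58,-0.64,-0.05,0,0,0,0],[-0.58,-0.64,-0.05,0,0,0,0],[-0.58,-0.64,-0.05,0,0,0,0],[-0.58,-0.64,-0.05,0,0,0,0],[-0.58,-0.64,-0.05,0,0,0,0]]'
python3 -m pendant '[[-0.58,-0.64,-0.05,0,0,0,0],[-0.58,-0.64,-0.05,0,0,0,0],[-0.58,-0.64,-0.05,0,0,0,0],[-0.58,-0.64,-0.05,0,0,0,0],[-0.58,-0.64,-0.05,0,0,0,0],[-0.58,-0.64,-0.05,0,0,0,0],[-0.58,-0.64,-0.05,0,0,0,0],[-0.58,-0.64,-0.05,0,0,0,0],[-0.58,-0.64,-0.05,0,0,0,0],[-0.58,-0.64,-0.05,0,0,0,0]]'
python3 -m pendant '[[0,0,0,0,0,0.9,0],[0,0,0,0,0,0.9,0],[0,0,0,0,0,0.9,0],[0,0,0,0,0,0.9,0],[0,0,0,0,0,0.9,0],[0,0,0,0,0,0.9,0],[0,0,0,0,0,0.9,0],[0,0,0,0,0,0.9,0]]'
python3 - <<'E'
from h import *
s=monitor.get_state(); print(s["joint_pos"],s["tool_pos"]); print(R.from_rotvec(s["ee_rot"]).as_matrix())
E
```

```text
time_s: 1.1
tool_pos: [0.3637, 0.2776, 0.2701]
ee_rot: [-0.361, -3.121, 0.0]
force: [0.8, -0.4, 0.7]
finger_gap: -0.0003
grasp_force: 0.0
time_s: 2.1
tool_pos: [0.5729, -0.1002, 0.2948]
ee_rot: [-0.362, -3.12, -0.001]
force: [0.2, 0.1, 0.3]
finger_gap: 0.0001
grasp_force: 0.0
time_s: 2.9
tool_pos: [0.5723, -0.0985, 0.2946]
ee_rot: [-1.826, -2.555, 0.001]
force: [0.5, -0.4, 0.2]
finger_gap: 0.0
grasp_force: 0.0
[-3.45112163e-01  4.53264044e-02  1.75977061e+00 -1.62408412e-05
  1.33778627e+00 -6.74585849e-01] [ 0.57226012 -0.09850892  0.29459483]
[[-3.23548142e-01  9.46210923e-01 -1.21988001e-03]
 [ 9.46211377e-01  3.23548841e-01  4.21753837e-04]
 [ 7.93758852e-04 -1.01780668e-03 -9.99999167e-01]]
```

```bash
python3 -m pendant '[[0,0,0,0,0,0.9,0],[0,0,0,0,0,0.9,0],[0,0,0,0,0,0.9,0],[0,0,0,0,0,0.9,0],[0,0,0,0,0,0.9,0],[0,0,0,0,0,0.9,0],[0,0,0,0,0,0.9,0],[0,0,0,0,0,0.9,0]]'
python3 -m pendant '[[0,0,0,0,0,0.9,0],[0,0,0,0,0,0.9,0],[0,0,0,0,0,0.9,0],[0,0,0,0,0,0.9,0],[0,0,0,0,0,0.9,0],[0,0,0,0,0,0.9,0],[0,0,0,0,0,0.9,0],[0,0,0,0,0,0.9,0]]'
python3 -m pendant '[[0.12,0.09,0.57,0,0,0,0],[0.12,0.09,0.57,0,0,0,0],[0.12,0.09,0.57,0,0,0,0],[0.12,0.09,0.57,0,0,0,0],[0,0,0,0,-0.78,0,0],[0,0,0,0,-0.78,0,0],[0,0,0,0,-0.78,0,0],[0,0,0,0,-0.78,0,0],[0,0,0,0,0,0,0]]'
python3 - <<'E'
from h import *
s=monitor.get_state(); print(s["joint_pos"],s["tool_pos"]); print(R.from_rotvec(s["ee_rot"]).as_matrix())
C=cam("wrist"); im,d=optics.capture("wrist"); cv2.imwrite("pics/w0.png",im); np.save("w0.npy",d); np.save("w0c.npy",[C],allow_pickle=True) if 0 else None
import pickle; pickle.dump(C,open("w0.pkl","wb"))
for p in((.552,-.102,.09),(.5486,-.13,.06),(.5627,-.0176,.1)): print(proj("wrist",p,C))
E
```

```text
time_s: 3.7
tool_pos: [0.5723, -0.0985, 0.2946]
ee_rot: [-2.831, -1.359, 0.001]
force: [0.5, 0.4, -0.1]
finger_gap: -0.0001
grasp_force: 0.0
time_s: 4.5
tool_pos: [0.5723, -0.0985, 0.2946]
ee_rot: [-3.136, 0.173, 0.002]
force: [-0.0, -0.2, 0.4]
finger_gap: 0.0003
grasp_force: 0.0
time_s: 5.4
tool_pos: [0.595, -0.119, 0.1789]
ee_rot: [-3.039, 0.159, 0.678]
force: [-0.7, -0.4, -0.4]
finger_gap: -0.0001
grasp_force: 0.0
[-0.32788769  0.42935215  1.55950471 -0.09350184  1.58242062  1.36692897] [ 0.59500687 -0.11902703  0.17886561]
[[ 9.00168152e-01 -1.04672595e-01 -4.22777655e-01]
 [-9.44126567e-02 -9.94506435e-01  4.52017798e-02]
 [-4.25186486e-01 -7.73641030e-04 -9.05105438e-01]]
[302.20178406 252.94753212]
[340.13977444 225.90569541]
[178.15924894 261.41838029]
```

View pics/w0.png

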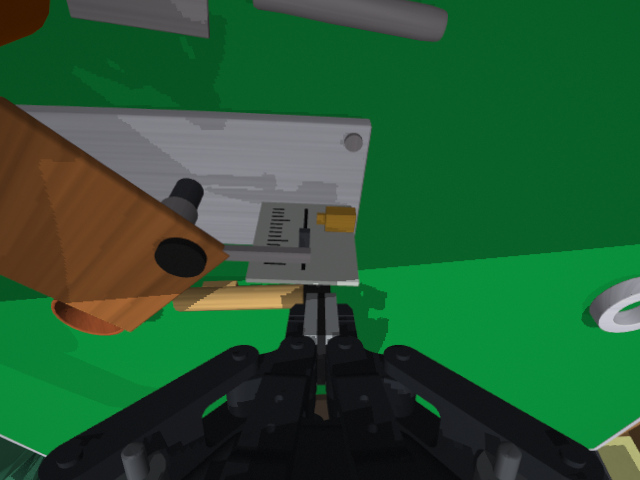

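The wrist view shows the scale face, with the pointer's end at (312,253), the tell-tale at (304,237), the rider at (341,219) and its tongue at (320,219), and the pad at (181,257). Next I'll put these points in the stand frame and read their heights.

```bash
cat > m.py <<'E'
from h import *
yaw=-.125; Rs=R.from_euler("z",yaw).as_matrix(); O=np.array([.5627,-.0176,0])+Rs@[0,.072,0]
def stand(p): return (Rs.T@(np.array(p)-O))*1000
def rayplane(C,u,v,x):   # hit stand plane x=const mm
    o,d=ray("wrist",u,v,C); o=Rs.T@(o-O); d=Rs.T@d; return (o+d*(x/1000-o[0])/d[0])*1000
E
python3 - <<'E'
from m import *; import pickle
im=cv2.imread("pics/w0.png"); d=np.load("w0.npy"); C=pickle.load(open("w0.pkl","rb"))
h=cv2.cvtColor(im,cv2.COLOR_BGR2HSV); m=cv2.inRange(h,(15,120,80),(30,255,255)); m[:195]=0;m[240:]=0;m[:,:305]=0;m[:,370:]=0
v,u=np.nonzero(m); P=np.array([stand(ond("wrist",a,b,d[b,a],C)) for a,b in zip(u,v)])
print("rider px",u.min(),u.max(),v.min(),v.max(), np.percentile(P,[2,50,98],axis=0).round(1))
for c in range(u.min(),u.max()+1,4):
    k=v[u==c]; print(c,k.min(),k.max(),[ (rayplane(C,c,k.min()-.5,x)[1:].round(1),rayplane(C,c,k.max()+.5,x)[1:].round(1)) for x in(0,)],[stand(ond("wrist",c,b,d[b,c],C)).round(0).tolist() for b in(k.min()+1,int(k.mean()),k.max()-1)])
for n,a,b in(("pad",181,256),("ptr",300,252),("ptrend",308,253),("ptr top",300,256),("tt",304,232),("tt",304,237),("board",280,265),("board",330,255)): print(n,stand(ond("wrist",a,b,d[b,a],C)).round(1))
print("board face",[rayplane(C,258,203,-10).round(1),rayplane(C,358,284,-10).round(1)])
cv2.imwrite("pics/w0c.png",cv2.resize(im[195:295,240:370],None,fx=6,fy=6,interpolation=2))
E
```

```text
rider px 317 355 207 231 [[ -12.3 -196.7   42.2]
 [  -0.4 -183.8   51.5]
 [   5.5 -168.1   52.9]]
317 214 223 [(array([-167.2,   45. ]), array([-167.3,   57.5]))] [[-0.0, -167.0, 46.0], [-3.0, -167.0, 47.0], [-8.0, -167.0, 46.0]]
321 213 223 [(array([-170.5,   43.6]), array([-170.4,   57.4]))] [[1.0, -170.0, 47.0], [-2.0, -170.0, 48.0], [-7.0, -171.0, 48.0]]
325 213 230 [(array([-173.7,   43.5]), array([-173.5,   65.6]))] [[1.0, -174.0, 47.0], [-3.0, -174.0, 51.0], [-10.0, -174.0, 52.0]]
329 207 231 [(array([-177.1,   35.5]), array([-176.5,   66.7]))] [[4.0, -177.0, 43.0], [-1.0, -177.0, 51.0], [-12.0, -177.0, 51.0]]
333 207 231 [(array([-180.4,   35.4]), array([-179.6,   66.6]))] [[4.0, -180.0, 43.0], [0.0, -180.0, 52.0], [-11.0, -180.0, 52.0]]
337 207 231 [(array([-183.7,   35.3]), array([-182.6,   66.6]))] [[5.0, -183.0, 44.0], [0.0, -183.0, 52.0], [-11.0, -184.0, 52.0]]
341 207 231 [(array([-187. ,   35.2]), array([-185.7,   66.5]))] [[4.0, -186.0, 43.0], [-0.0, -186.0, 51.0], [-11.0, -187.0, 52.0]]
345 207 231 [(array([-190.4,   35.1]), array([-188.7,   66.4]))] [[5.0, -190.0, 44.0], [-1.0, -190.0, 50.0], [-11.0, -190.0, 52.0]]
349 207 231 [(array([-193.7,   35.1]), array([-191.8,   66.4]))] [[4.0, -193.0, 42.0], [0.0, -193.0, 52.0], [-11.0, -194.0, 52.0]]
353 208 231 [(array([-196.9,   36.3]), array([-194.8,   66.3]))] [[5.0, -196.0, 45.0], [1.0, -196.0, 53.0], [-11.0, -197.0, 52.0]]
pad [  4.6 -74.9  99.2]
ptr [   2.6 -155.7   91.8]
ptrend [   2.7 -161.3   92.7]
ptr top [  -0.3 -155.6   92.8]
tt [   7.5 -158.    76.2]
tt [   3.5 -157.9   77.2]
board [ -12.4 -140.6   90.5]
board [ -12.9 -177.5   79.1]
board face [array([ -10. , -115.1,   18.8]), array([ -10. , -196.2,  109.6])]
```

View pics/w0c.png

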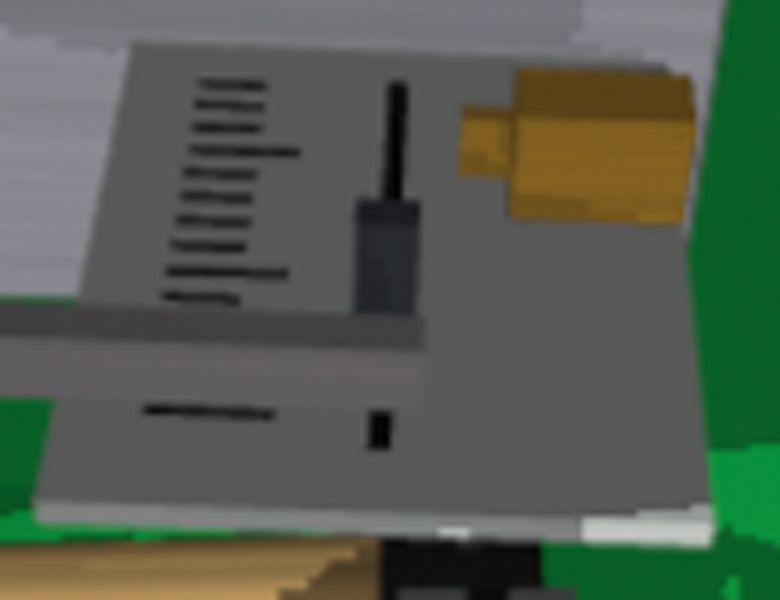

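The heights agree with the text: pointer centre ~89.5 mm, tell-tale ~80 mm. The rider spans 40–52 mm, so its centre is at ~46 mm. The pointer must therefore drop ~43.5 mm (tilt ≈ 0.17), and the pad sinks ~29 mm. I'll halve the tool tilt and hover over the pad.

```bash
python3 -m pendant '[[0,0,0,0,0.78,0,0],[0,0,0,0,0.78,0,0],[-0.18,-0.48,0.26,0,0,0,0],[-0.18,-0.48,0.26,0,0,0,0],[-0.18,-0.48,0.26,0,0,0,0],[-0.18,-0.48,0.26,0,0,0,0],[0,0,0,0,0,0,0]]'
python3 - <<'E'
from m import *; import pickle
s=monitor.get_state(); print(s["tool_pos"],s["force"]); print(R.from_rotvec(s["ee_rot"]).as_matrix().round(3))
C=cam("wrist"); im,d=optics.capture("wrist"); cv2.imwrite("pics/w1.png",im); np.save("w1.npy",d); pickle.dump(C,open("w1.pkl","wb"))
E
```

```text
time_s: 6.15
tool_pos: [0.5556, -0.0158, 0.1367]
ee_rot: [-3.106, 0.159, 0.344]
force: [0.3, -1.1, -0.5]
finger_gap: -0.0001
grasp_force: 0.0
[ 0.55555863 -0.01584142  0.13672896] [ 0.25143216 -1.10944476 -0.49173178]
[[ 0.971 -0.102 -0.218]
 [-0.099 -0.995  0.024]
 [-0.219 -0.001 -0.976]]
```

View pics/w1.png

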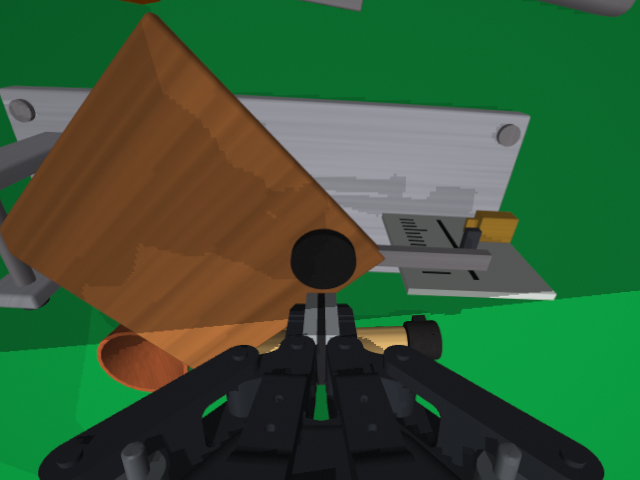

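The fingertips hover at (322,295), just behind the pad at (323,258). The pointer, tell-tale and rider stay in view at (490,258), (470,237) and (495,227). I'll descend to just above contact and then press in steps.

```bash
python3 -m pendant '[[0.08,0,0.18,0,0,0,0],[0.08,0,0.18,0,0,0,0],[0,0,0,0,0,0,0]]'
python3 -m pendant '[[0.02,0,0.1,0,0,0,0],[0,0,0,0,0,0,0]]'
python3 -m pendant '[[0.02,0,0.1,0,0,0,0],[0,0,0,0,0,0,0]]'
python3 -m pendant '[[0.02,0,0.1,0,0,0,0],[0,0,0,0,0,0,0]]'
```

```text
time_s: 6.5
tool_pos: [0.5619, -0.0199, 0.1173]
ee_rot: [-3.107, 0.165, 0.343]
force: [-0.6, 0.7, 1.0]
finger_gap: 0.0
grasp_force: 0.0
time_s: 6.7
tool_pos: [0.5627, -0.0199, 0.1138]
ee_rot: [-3.108, 0.164, 0.339]
force: [0.4, -1.5, 2.4]
finger_gap: -0.0002
grasp_force: 1.1
time_s: 6.9
tool_pos: [0.5628, -0.0198, 0.1092]
ee_rot: [-3.109, 0.164, 0.337]
force: [0.5, -1.7, 3.9]
finger_gap: 0.0
grasp_force: 1.9
time_s: 7.1
tool_pos: [0.5628, -0.0199, 0.1045]
ee_rot: [-3.109, 0.163, 0.337]
force: [-0.2, -3.8, 5.7]
finger_gap: -0.0003
grasp_force: 2.6
```

```bash
python3 -m pendant '[[0.02,0,0.1,0,0,0,0],[0.02,0,0.1,0,0,0,0],[0,0,0,0,0,0,0],[0,0,0,0,0,0,0]]'
cat > look.py <<'E'
import sys; from m import *; import pickle
n=sys.argv[1]
C=cam("wrist"); im,d=optics.capture("wrist"); cv2.imwrite(f"pics/{n}.png",im); np.save(n+".npy",d); pickle.dump(C,open(n+".pkl","wb"))
# depth points in the strip where pointer / telltale / rider lie (stand frame)
P=[];v,u=np.mgrid[100:400:1,330:640:1]
o,_=ray("wrist",320,240,C)
for a,b in zip(u.ravel(),v.ravel()):
    if d[b,a]>0: P.append(np.r_[stand(ond("wrist",a,b,d[b,a],C)),im[b,a]])
P=np.array(P)
def q(nm,x0,x1,y0,y1,z0,z1):
    k=P[(P[:,0]>x0)&(P[:,0]<x1)&(P[:,1]>y0)&(P[:,1]<y1)&(P[:,2]>z0)&(P[:,2]<z1)]
    print(nm,len(k),np.percentile(k[:,2],[5,50,75,90,97]).round(1) if len(k) else"")
q("pointer y-150",-4,4,-154,-146,35,100); q("pointer end",-3,3,-161,-156,35,100); q("rider top",-6,2,-194,-178,35,100)
print(monitor.get_state()["force"].round(1))
x0,x1,y0,y1=380,560,190,320; cv2.imwrite(f"pics/{n}c.png",cv2.resize(im[y0:y1,x0:x1],None,fx=4,fy=4,interpolation=2))
E
python3 look.py p1
```

```text
time_s: 7.5
tool_pos: [0.5629, -0.0197, 0.0953]
ee_rot: [-3.109, 0.163, 0.337]
force: [-0.6, -2.1, 7.3]
finger_gap: 0.0001
grasp_force: 4.0
pointer y-150 270 [53.1 63.1 63.8 64.2 64.6]
pointer end 148 [55.2 62.  62.8 63.3 63.5]
rider top 334 [51.3 52.3 52.5 52.9 53.2]
[-1.3 -2.   7.3]
```

View pics/p1.png

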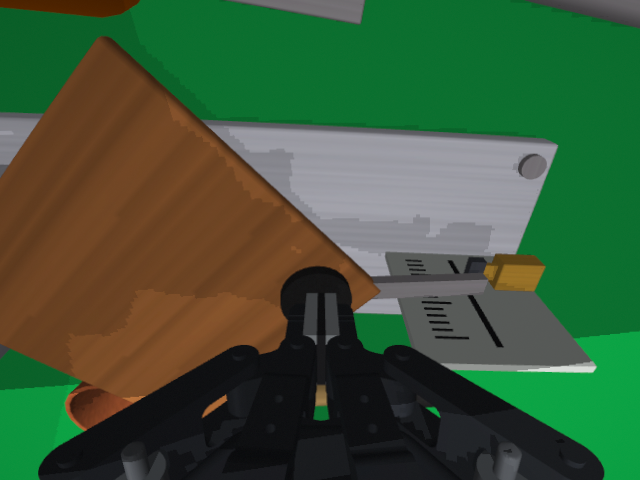

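The picture shows the fingertips firmly on the pad at (316,290). The pointer's end at (485,284) is still above the rider's tongue at (490,272). By depth the pointer centre is at ~59.3 mm and the rider at ~46.3 mm, so the pad needs about 8.5 mm more; I'll go 6.5 mm first.

```bash
python3 -m pendant '[[0.015,0,0.065,0,0,0,0],[0.015,0,0.065,0,0,0,0],[0,0,0,0,0,0,0],[0,0,0,0,0,0,0]]'; python3 look.py p2
```

```text
time_s: 7.95
tool_pos: [0.563, -0.0193, 0.0891]
ee_rot: [-3.108, 0.163, 0.337]
force: [-1.5, -1.0, 9.3]
finger_gap: -0.0002
grasp_force: 5.0
pointer y-150 256 [45.6 54.1 54.8 55.2 55.5]
pointer end 119 [46.9 52.7 53.5 53.9 54.5]
rider top 343 [51.5 52.2 52.6 52.9 53.2]
[-1.2 -2.1 10.2]
```

```bash
python3 -m pendant '[[0.01,0,0.048,0,0,0,0],[0,0,0,0,0,0,0],[0,0,0,0,0,0,0],[0,0,0,0,0,0,0]]'; python3 look.py p3
```

```text
time_s: 8.4
tool_pos: [0.563, -0.0191, 0.0869]
ee_rot: [-3.108, 0.163, 0.337]
force: [-1.0, -0.7, 10.9]
finger_gap: -0.0001
grasp_force: 5.3
pointer y-150 252 [42.7 50.7 51.4 51.9 52.3]
pointer end 105 [43.4 49.2 50.  50.6 50.8]
rider top 351 [51.4 52.3 52.6 52.9 53.1]
[-3.1 -0.2  9.5]
```

View pics/p3c.png

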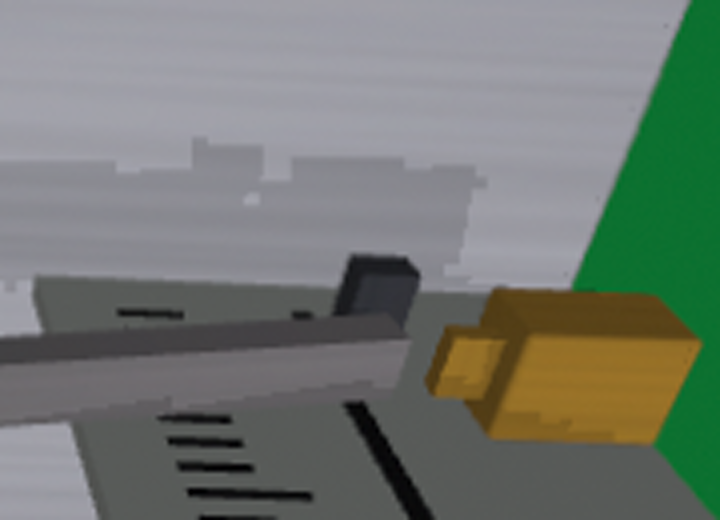

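The crop shows the pointer's end at (400,345) level with the rider's tongue at (440,360), and by depth they are within ~0.5 mm. I'll hold for over a second and then let go straight up.

```bash
python3 -m pendant '[[0,0,0,0,0,0,0],[0,0,0,0,0,0,0],[0,0,0,0,0,0,0],[0,0,0,0,0,0,0],[0,0,0,0,0,0,0],[0,0,0,0,0,0,0],[0,0,0,0,0,0,0],[0,0,0,0,0,0,0],[0,0,0,0,0,0,0],[0,0,0,0,0,0,0]]'
python3 -m pendant '[[0,0,0,0,0,0,0],[0,0,0,0,0,0,0],[0,0,0,0,0,0,0],[-0.02,0,-0.1,0,0,0,0],[-0.02,0,-0.1,0,0,0,0],[-0.02,0,-0.1,0,0,0,0],[-0.02,0,-0.1,0,0,0,0],[-0.02,0,-0.1,0,0,0,0],[-0.02,0,-0.1,0,0,0,0],[-0.02,0,-0.1,0,0,0,0]]'
python3 -m pendant '[[-0.04,0,-0.2,0,0,0,0],[-0.04,0,-0.2,0,0,0,0],[-0.04,0,-0.2,0,0,0,0],[0,0,0,0,0,0,0],[0,0,0,0,0,0,0],[0,0,0,0,0,0,0]]'; sed -i 's/380,560,190,320/380,560,180,310/' look.py; python3 look.py p4
```

```text
time_s: 9.45
tool_pos: [0.563, -0.0192, 0.0869]
ee_rot: [-3.108, 0.163, 0.337]
force: [-1.6, -1.1, 10.4]
finger_gap: 0.0002
grasp_force: 5.3
time_s: 10.45
tool_pos: [0.5622, -0.0184, 0.1196]
ee_rot: [-3.105, 0.164, 0.341]
force: [-0.3, -0.1, 0.3]
finger_gap: -0.0003
grasp_force: 0.0
time_s: 11.05
tool_pos: [0.5629, -0.0191, 0.1503]
ee_rot: [-3.107, 0.163, 0.341]
force: [-0.5, 0.1, -0.7]
finger_gap: 0.0002
grasp_force: 0.0
pointer y-150 211 [43.  92.2 92.6 93.1 93.4]
pointer end 160 [43.1 91.  92.5 93.  93.4]
rider top 239 [50.9 52.  52.4 52.8 53.1]
[ 0.3  0.4 -0. ]
```

View pics/p4.png

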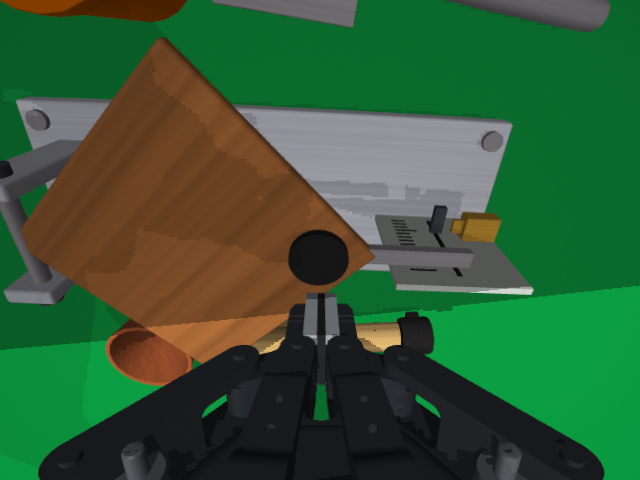

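The plate is back up (pointer top at 92.5 mm again). The tell-tale stayed at (439,219) beside the rider at (480,227), with its top at ~43 mm, so its origin is at ~46 mm, level with the rider. The robot is clear of everything, so I'm handing in.

```bash
python3 -c "
from workcell import ticket
print(ticket.job_done())"
```

```text
the job is handed in; nothing more can be done
None
```

The job is handed in: I held the pointer within about 0.5 mm of the rider for over a second, and after release the plate sprang back up with the tell-tale level with the rider by camera depth; the judge's result was not shown.

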